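Trim a camera boom to the mark and hold it there

TASK

The top-heavy overhead camera boom has sunk onto its rest. Working it only by the yellow grip of the trim slide (the boom itself must not be touched), bring the boom's red pointer to the red clip on the rim of the white scale and keep it at the clip without a break for an exposure of 6 seconds, never letting the boom swing over to the other rest and leaving the tape roll and stapler alone. The program finishes while holding: stop with the grip still held firmly and the boom as still as you can get it at the clip, because the gripper then stays frozen for one more second while the pointer must not drift away.

Things in the scene. Friction and masses are not known exactly. Their poses are not given: they have to be found in the camera images.
- stand: fixed grey stand: base 250 x 400 x 12 mm, column, round white scale (radius 130 mm, ticks every 0.05 rad). Origin on the table under the pivot; x away from the robot, y along boom and slide, z up. Base spans x -190..60, y -200..200 mm; place and yaw (to 0.25 rad) vary. Pivot axis along x at height 170 mm; column and scale between x = -45 and -12 mm, top 316 mm.
- boom: rocking bar 400 mm along its y, black camera at +y, blue weights at -y, red pointer; not to be touched. Origin on the pivot axis. Its angle about stand x: 0 level, + lifts the camera. Rests on rubber posts at about -0.25 (start) and +0.25. Nominal 2.0 kg, inertia about the pivot 0.061 kg m2, mass centre 8 mm ABOVE it (toppling torque 0.157 N m per rad), all up to 20 % off together.
- camera_end (a point): point on the boom's middle line, 190 mm from the pivot on the camera side (boom x 15 mm); axes as the boom's. Level: 170 mm above the table. The boom has no bearing friction. With the slide still it topples from its balance point with a time constant of 0.8 to 1.05 s, so the slide must keep correcting it.
- weight_end (a point): the same, 190 mm from the pivot on the blue weights' side; axes as the boom's. A small brass rider on the bar adds an unknown constant unbalance torque within 0.016 N m either way.
- pointer_tip (a point): tip of the boom's red pointer, 125 mm above the pivot when level, in front of the scale (far side). Axes turn with the boom: y along the bar to the camera, z up the pointer.
- clip (a joint): angle of the red target clip on the scale's rim about the boom's axis, rad, same sign as the boom's angle: the reading is met when the boom's angle equals it. It stays put, between -0.08 and +0.08.
- clip_tip (a point): inner end of the red clip (12 mm wide), 125 mm from the pivot; its axes are the stand's turned about x by the clip's angle, parallel to those of pointer_tip when the reading is met
- trim (a joint): slide travel along stand +y, m, -0.07 to 0.07; starts at about -0.025. Friction 1.5 N + 4 N per m/s; stays where left. Its rack turns the dark wheel behind the boom by 10 rad per m; a torsion spring (0.08 N m/rad, damping 0.012 N m s/rad) ties boom to wheel: torque on the boom 0.08 x (10 x trim - boom angle). Balance at the clip lies at trim -0.04..0.04; lift-off needs at most 0.06.
- trim_grip (a point): point to grip on the yellow grip: on its axis, 70 mm above the table, at stand x = -150 mm, y = trim. Axes parallel to the stand's. The grip is an upright block 28 mm (stand x) by 26 mm (stand y), from 34 to 92 mm above the table, on the slide's carriage. Take it across y from above; the column begins 108 mm beyond its axis.
- tape: bystander: clear tape roll lying flat, 110 mm across, 24 mm high, origin under its centre
- stapler: bystander: black stapler 150 x 36 x 48 mm, origin under its centre

How it is judged:
On the way:
1. the pointer stays within 0.07 rad of the red clip for 6 s while the grip is held (angle between the y axis of pointer_tip and the y axis of clip_tip, either way round below 0.07 rad and contact force between the fingers and trim above 1 N), for 6 s.
At the end, for the whole second after the job is handed in: After the 6 s hold within 0.07 rad of the clip, and through the second after the program ends, the pointer is within 0.10 rad of the red clip and the fingers still hold the yellow grip (more than 1 N) (angle between the y axis of pointer_tip and the y axis of clip_tip, either way round below 0.1 rad and contact force between the fingers and trim above 1 N); the arm keeps its last pose, push and grip.
It fails at once if the boom swings over towards the other rest (above about +0.22 rad) (y of pointer_tip in the frame of stand below -0.0273 m).
It fails at once if the robot touches the boom (contact force between any of the arm, the fingers and boom above 0.3 N).
It fails at once if the tape roll or stapler is moved by more than 20 mm (distance of any of tape, stapler from where it was at the start of the episode above 0.02 m).
It also fails if it takes over 48 s, if anything falls off the work surface, if the arm or the gripper's body presses on something with over 40 N, if the wrist force passes 120 N, or if a joint passes its speed limit or range.

ROBOT

A 6-joint arm with a two-finger parallel gripper is mounted at the origin on the work surface. World frame = base frame: x ahead of the robot, y to its left, z up, the work surface at z = 0. Lengths are in m, angles in rad, forces in N, time in s.
With the tool pointing down it reaches from about 0.3 to 0.875 m from the base axis. Payload 6.4 kg.
Tool frame: the origin (TCP) lies midway between the tips of the shut fingers; the grasp point (between the pads) lies 19 mm behind it; z points along the fingers, y is the line along which they close (so a half turn about z gives the same grasp; the last joint's range is limited). The gripper opens to 85 mm and grips with 20 to 120 N. Pads are 22 mm wide; open, the fingers measure 114 mm over their backs; the gripper's body (76 mm by 85 mm) begins 54 mm behind the grasp point. The pads swing forward as they close: fully open they stand 13 mm farther back than shut.
Start: joints at [-1.355, 0.181, 1.607, -0, 1.354, -0.206], TCP at [0.235, -0.525, 0.231] pointing down, gripper open.
Joint ranges: [-2.99, 2.99], [-0.89, 2.07], [0.3, 2.58], [-1.14, 4.28], [0, 2.63], [-3.12, 3.12]. Speed limits (rad/s): [2.57, 2.57, 3.01, 3.14, 3.14, 3.14].

INTERFACE

Orientations are given as a unit quaternion [w, x, y, z].
In Python, from bench import * gives the robot as it stands.
- The arm moves only by the tool play_rows, never from a script. Its argument "plan" is a list of rows, each a list of 3 entries, a list of its own where there are three numbers: the finger opening in mm, from 0 to 85.4, then the shift along the tool's x, y, z normalised to -1 to 1, where 1 is 40 cm, then the turn about the tool's z normalised to -1 to 1, where 1 is pi rad. A call has 1 to 10 rows; each row is the pose to reach, as a shift and turn from the pose commanded when the call began, along the tool's axes at that moment, turning the shorter way round; what a row does not reach only later rows make up. A row lasts 1/10 s, in which the tool goes at most 50 mm and 8.59 degrees, less where a joint would pass 70% of its speed; a pose out of reach is approached as far as the arm can. A call with a number of a shift or a turn outside -1 to 1 is refused whole. A call with a gripper value outside its range is refused whole. The fingers move at their own pace and stop on an object; the grip force is fixed at half the most. Time passes only in rows, so rows that repeat a pose let the fingers close. It gives the time, the measured TCP pose, the force, the opening and the grip force at its end, in the units of the state.
- get_obs(): the state, without advancing time (a new reading comes with each control period).
- camera(name): name is "scene" or "top"; returns a dict with "image" (480x640x3 uint8, red, green, blue), "range_z" (480x640 float32, m along the optical axis (not along the pixel's ray), 0 where there is no reading), "intrinsics" (3x3 intrinsics, pixels), "rvec" (rotation vector, rad) and "tvec" (3), from world to camera coordinates, as OpenCV has them. Camera axes: x right, y down, z forward; pixel columns grow to the right and rows downward; lengths in m; the calibration is good to about 2 mm. A picture is of the moment at which its call begins.
- hand_in(): hands the job in; it is judged then, once.
Trained networks look in a picture, given as the dict that the camera call returned (one of the last four; its "shot" number tells which), for a name from the list of things; names that differ only in an ending like _2 or _b are one class to them, and where a whole thing is asked for, a point or a joint stands for the part that bears it (a point fixed in the world has none). Each returns a list of dicts, best first, with "conf" (0 to 1); they miss things now and then, are a little off and sometimes report something else, mostly with a low value. They report only what shows in the picture. A call takes as long as a camera call.
- search_frame(picture, label): "rect" ([centre column, centre row, width, height] in pixels, round what is visible of it).
- masks_of(picture, label): "mask" (480x640 bool, what is visible of it) and "rect" ([centre column, centre row, width, height] in pixels, round what is visible of it).
The state is a dict: "time_s": time; "q": joint angles; "dq": joint speeds; "joint_efforts": joint torques, N m; "eef_pos": TCP position; "eef_rot": TCP orientation; "wrist_force": force on the tool from outside, world axes, zero at the start; "torque": the same for the moment, N m; "opening": opening from 0.0 (shut) to 1.0 (fully open); "grasp_force": force on a finger pad.
Only numpy, scipy, OpenCV 4.12 (cv2) and the standard library are available. Lean on these libraries where they do the work, as an engineer would, in place of code of your own. Each camera call takes 0.05 s, during which the arm holds its last target. There are 200 camera calls.

## Working session

There is one attempt and no reset: what is moved stays moved. The work goes in short steps, Python scripts to look and compute and a tool call to move; the robot and the scene stay as the last step left them, time stands still between calls to the robot, and variables do not carry over. Pictures are saved under pics/ and viewed, at most 10 in all, crops included, and the job is handed in when it is done.

Besides the shell and the picture viewer there is one more tool, called after "Request:" as name(argument=value, ...), one argument or row to a line, values as JSON. play_rows: Moves the arm, as the interface text tells. Its arguments: {"type":"object","properties":{"plan":{"type":"array","items":{"type":"array"}}},"required":["plan"]}

```bash
ls; mkdir -p pics; cat > h.py <<'E'
from bench import *
import numpy as np, cv2
def save(p,n): cv2.imwrite('pics/'+n,p["image"][:,:,::-1])
def pts(p,mask):
    K=np.array(p["intrinsics"]);R=cv2.Rodrigues(np.array(p["rvec"],float))[0];t=np.array(p["tvec"],float).ravel()
    v,u=np.nonzero(mask&(p["range_z"]>0));z=p["range_z"][v,u]
    c=np.linalg.inv(K)@np.vstack([u,v,np.ones_like(u)])*z
    return (R.T@(c-t[:,None])).T,u,v
def proj(p,X): return cv2.projectPoints(np.array(X,float).reshape(-1,1,3),np.array(p["rvec"],float),np.array(p["tvec"],float),np.array(p["intrinsics"]),None)[0].reshape(-1,2)
E
python3 - <<'E'
from h import *
a=camera("scene");save(a,"s.png");b=camera("top");save(b,"t.png")
for p in(a,b):
  R=cv2.Rodrigues(np.array(p["rvec"],float))[0];print("cam",-R.T@np.array(p["tvec"]).ravel(),R[2])
  for n in["stand","boom","trim","trim_grip","clip","pointer_tip","tape","stapler"]:
    m=masks_of(p,n)
    for d in m[:1]:
      P,u,v=pts(p,d["mask"]); print(n,round(d["conf"],2),np.round(d["rect"]),len(P),np.round(np.median(P,0),3) if len(P) else '')
o=get_obs();print(o)
E
```

```text
pics
cam [ 1.08848266 -0.63234738  1.00292887] [-0.45068604  0.54733144 -0.70520237]
stand 0.81 [296. 286. 162. 167.] 12476 [ 0.599 -0.083  0.034]
boom 0.77 [322. 262. 112. 112.] 3082 [ 0.624 -0.062  0.192]
trim 0.57 [284. 294.  95.  72.] 1271 [ 0.476 -0.13   0.035]
trim_grip 0.95 [284. 295.  97.  70.] 1281 [ 0.476 -0.133  0.035]
clip 0.65 [319. 209.  10.   9.] 61 [ 0.591 -0.021  0.308]
pointer_tip 0.64 [323. 262. 113. 111.] 2947 [ 0.625 -0.078  0.193]
tape 0.61 [390. 201.  38.  29.] 621 [0.523 0.416 0.021]
stapler 0.62 [171. 370.  56.  54.] 1184 [ 0.474 -0.412  0.045]
cam [ 0.36932711 -0.01531071  1.28085874] [ 0.19659085  0.01316772 -0.98039719]
stand 0.55 [322. 261. 190. 142.] 17350 [ 0.545 -0.035  0.015]
trim 0.79 [356. 273.  64.  73.] 1274 [ 0.469 -0.142  0.034]
trim_grip 0.76 [358. 274.  64.  76.] 1131 [ 0.467 -0.14   0.035]
clip 0.63 [322. 225. 193.  62.] 2597 [0.614 0.005 0.176]
pointer_tip 0.82 [320. 223. 192.  61.] 2564 [0.613 0.032 0.174]
tape 0.84 [147. 271.  45.  47.] 931 [0.522 0.42  0.023]
stapler 0.5 [144. 274.  45.  50.] 999 [0.518 0.415 0.022]
{'time_s': 0.9, 'q': array([-1.35530171e+00,  1.80770649e-01,  1.60695877e+00,  9.98171107e-06,
        1.35381728e+00, -2.06285899e-01]), 'dq': array([-0.00060369,  0.00011934,  0.00117538,  0.001631  , -0.00039304,
       -0.00118417]), 'joint_efforts': array([-3.68326173e-04, -4.44835317e+01, -3.51685381e+01, -3.01451219e-04,
        6.16978468e-04, -6.61954715e-06]), 'eef_pos': array([ 0.23543003, -0.52462832,  0.23132493]), 'eef_rot': array([2.29522359e-05, 9.77845169e-01, 2.09329464e-01, 4.97958862e-06]), 'wrist_force': array([-0.1366659 , -1.05023371,  0.15982117]), 'torque': array([ 0.03828777, -0.00056114,  0.07082756]), 'grasp_force': 0.0, 'opening': 0.9978844249745745}
```

```bash
python3 - <<'E'
import cv2,numpy as np
a=cv2.imread('pics/s.png')[190:390,190:420];b=cv2.imread('pics/t.png')[180:350,210:440]
cv2.imwrite('pics/c.png',np.vstack([cv2.resize(a,None,fx=1.73,fy=1.73,interpolation=2),cv2.resize(b,None,fx=1.4,fy=1.4)[:, :]if 0 else cv2.resize(b[:, :],(398,254))]))
cv2.imwrite('pics/c1.png',cv2.resize(a,None,fx=3,fy=3,interpolation=2))
cv2.imwrite('pics/c2.png',cv2.resize(b,None,fx=3,fy=3,interpolation=2))
E
```

```text
(no output)
```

View pics/c1.png

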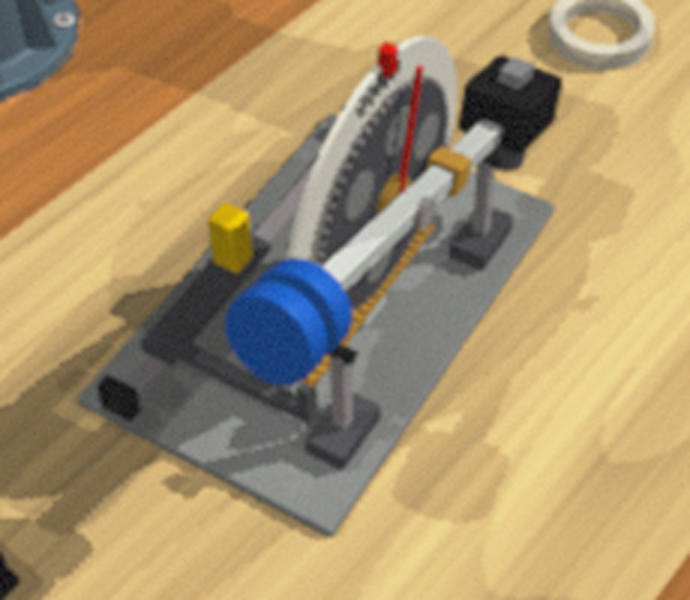

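View pics/c2.png

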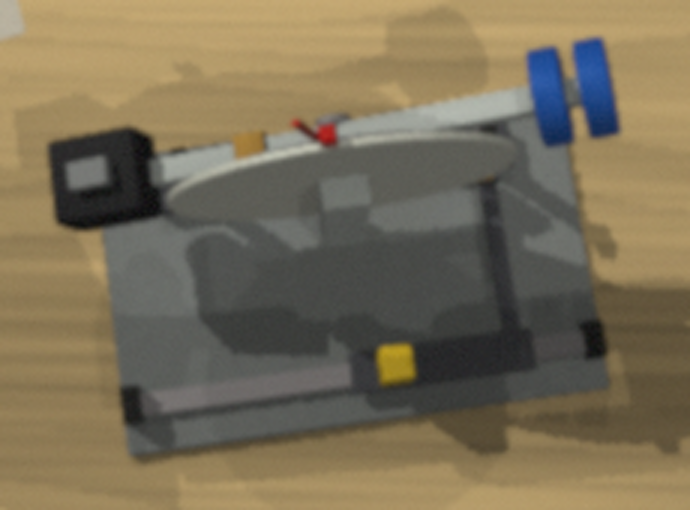

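Scene view: blue weights are down near (285,298), the red pointer runs from about (324,252) to (330,212), and the clip sits at (319,209). The yellow grip is near (267,268). The top view shows the grip at (342,301) with free space around it.

```bash
cat >> h.py <<'E'
def hsv(p): return cv2.cvtColor(p["image"],cv2.COLOR_RGB2HSV)
def col(p,n):
    h=hsv(p);H,S,V=h[...,0],h[...,1],h[...,2]
    r={"yellow":(H>20)&(H<34)&(S>190)&(V>70),"red":((H<6)|(H>174))&(S>150)&(V>60),"blue":(H>100)&(H<125)&(S>150)&(V>50)}[n].astype(np.uint8)
    k,l,s,c=cv2.connectedComponentsWithStats(r)
    return r.astype(bool),l,s,c
E
python3 - <<'E'
from h import *
import pickle
a=camera("scene");b=camera("top");pickle.dump((a,b),open('ab.pkl','wb'))
for nm,p in(("s",a),("t",b)):
  for n in("yellow","red","blue"):
    m,l,s,c=col(p,n)
    for i in range(1,len(s)):
      if s[i][4]>8:
        P,u,v=pts(p,l==i);print(nm,n,s[i],np.round(c[i],1),np.round(np.median(P,0),4),np.round(P[:,2].min(),3),np.round(P[:,2].max(),3))
# base
m=hsv(b)[...,1]<70
P,u,v=pts(b,m);k=(P[:,2]>0.003)&(P[:,2]<.022)
im=np.zeros((480,640),np.uint8);im[v[k],u[k]]=1
im=cv2.morphologyEx(im,cv2.MORPH_OPEN,np.ones((3,3)))
kk,l,s,c=cv2.connectedComponentsWithStats(im);i=1+np.argmax(s[1:,4]);print(s[i])
P,u,v=pts(b,l==i);r=cv2.minAreaRect(P[:,:2].astype(np.float32)*1000);print(r,np.round(cv2.boxPoints(r)),np.median(P[:,2]))
E
```

```text
s yellow [260 258  14  23 239] [266.4 268.6] [ 0.4637 -0.0807  0.0767] 0.0 0.096
s red [337  66   2  15  29] [337.5  73.2] [0.0101 0.8085 0.1347] -0.429 0.163
s red [316 205   6  11  49] [319.  209.4] [ 0.5899 -0.021   0.3095] 0.002 0.319
s red [323 213   7  38  73] [326.5 232. ] [ 0.6029 -0.0085  0.2368] 0.186 0.288
s blue [148  21  15  27 223] [155.   34.1] [-0.4398  0.328   0.3208] 0.28 0.366
s blue [456 223  18  21 220] [464.6 233.5] [0.7879 0.4083 0.032 ] 0.004 0.049
s blue [ 265  277   42   41 1202] [285.7 296.6] [ 0.6512 -0.2089  0.2327] 0.008 0.257
t yellow [336 295  12  13 119] [341.6 300.9] [ 0.4545 -0.073   0.0917] 0.066 0.098
t red [315 222   7   6  30] [318.3 224.5] [ 0.5862 -0.0154  0.3152] 0.243 0.321
t blue [152 163  11  11  29] [156.8 167.8] [0.7902 0.3986 0.0407] 0.022 0.051
t blue [140 173  12  12  32] [145.5 178.5] [0.7607 0.4254 0.0419] 0.028 0.046
t blue [402 194  13  31 259] [408.  208.5] [ 0.6362 -0.2028  0.2484] 0.226 0.258
t blue [387 197  13  31 273] [392.8 211.8] [ 0.6305 -0.1722  0.2404] 0.215 0.249
[ 245  241  133   70 6375]
((522.70654296875, 1.90673828125), (147.0847625732422, 322.6379089355469), 6.594169616699219) [[ 431.  154.]
 [ 468. -167.]
 [ 614. -150.]
 [ 577.  171.]] 0.012220789308331259
```

```bash
python3 - <<'E'
from h import *
import pickle
from scipy.optimize import least_squares
a,b=pickle.load(open('ab.pkl','rb'))
T=lambda s,X:np.array([s[0],s[1],0])+np.array(X)@np.array([[np.cos(s[2]),np.sin(s[2]),0],[-np.sin(s[2]),np.cos(s[2]),0],[0,0,1]])
z=.01
ca=[[60,-200],[60,200],[-190,-200]];cb=[[-190,-200],[-190,200]]
A=np.array([[300,367.5],[374.3,259],[216.7,323.3]]);B=np.array([[412.5,308.5],[253.5,333]])
f=lambda s:np.r_[(proj(a,T(s,[[x/1e3,y/1e3,z] for x,y in ca]))-A).ravel(),(proj(b,T(s,[[x/1e3,y/1e3,z] for x,y in cb]))-B).ravel()]
r=least_squares(f,[.6,-.03,.1]);s=r.x;print(s,np.round(r.fun,1))
inv=lambda X:(np.array(X)-[s[0],s[1],0])@np.array([[np.cos(s[2]),-np.sin(s[2]),0],[np.sin(s[2]),np.cos(s[2]),0],[0,0,1]])
for nm,p in(("s",a),("t",b)):
  for n,i in(("yellow",None),("red",None),("blue",None)):
    m,l,st,c=col(p,n)
    for i in range(1,len(st)):
      if st[i][4]>20:
        P,u,v=pts(p,l==i);Q=inv(P);print(nm,n,np.round(c[i]),np.round(np.median(Q,0),4))
# triangulate grip top / clip from two views
def tri(pa,pb):
  Ms=[np.array(p["intrinsics"])@np.c_[cv2.Rodrigues(np.array(p["rvec"],float))[0],np.array(p["tvec"],float).ravel()] for p in(a,b)]
  X=cv2.triangulatePoints(Ms[0],Ms[1],np.array(pa,float),np.array(pb,float));return (X[:3]/X[3]).ravel()
X=tri([319,209.4],[318.3,224.5]);q=inv(X);print("clip",X,q,np.arctan2(-q[1],q[2]-.17))
X=tri([267,261.5],[341.6,300.9]);print("griptop approx",X,inv(X))
E
```

```text
[ 0.60022033 -0.02439339  0.16265873] [ 0.6  0.5  0.2 -1.2 -1.7 -0.1  0.5 -0.3 -1.  -0.5]
s yellow [266. 269.] [-0.1441 -0.034   0.0767]
s red [338.  73.] [-0.4473  0.918   0.1347]
s red [319. 209.] [-0.0085  0.0053  0.3095]
s red [326. 232.] [0.005  0.0155 0.2368]
s blue [155.  34.] [-0.9694  0.5166  0.3208]
s blue [465. 233.] [0.2535 0.3938 0.032 ]
s blue [286. 297.] [ 0.0216 -0.1912  0.2327]
t yellow [342. 301.] [-0.1512 -0.0236  0.0917]
t red [318. 224.] [-0.0124  0.0107  0.3152]
t blue [157. 168.] [0.256  0.387  0.0407]
t blue [146. 178.] [0.2316 0.4181 0.0419]
t blue [408. 208.] [ 0.0067 -0.1823  0.2484]
t blue [393. 212.] [ 0.0063 -0.151   0.2404]
clip [ 0.58758289 -0.01618451  0.30520253] [-0.01114126  0.01014707  0.30520253] -0.07491042786964568
griptop approx [ 0.45612151 -0.0707392   0.09091183] [-0.14970209 -0.02239834  0.09091183]
```

Request:
play_rows(
  plan=[
    [85,[0.9646,-0.807,0],0.0824],
    [85,[0.9646,-0.807,0],0.0824],
    [85,[0.9646,-0.807,0],0.0824],
    [85,[0.9646,-0.807,0],0.0824],
    [85,[0.9646,-0.807,0],0.0824],
    [85,[0.9646,-0.807,0],0.0824],
    [85,[0.9646,-0.807,0],0.0824],
    [85,[0.9646,-0.807,0],0.0824],
    [85,[0.9646,-0.807,0],0.0824],
    [85,[0.9646,-0.807,0],0.0824],
  ],
)

```text
time_s: 2.0
eef_pos: [0.4546, -0.073, 0.2318]
eef_rot: [0.0, 0.997, 0.081, 0.001]
wrist_force: [1.0, -1.1, 0.1]
opening: 0.995
grasp_force: 0.0
```

```bash
python3 - <<'E'
from h import *
import pickle
from scipy.optimize import least_squares
a,b=pickle.load(open('ab.pkl','rb'))
s=[.600,-.0245,.163]
# ray-plane (stand x = xp) -> (y,z)
def plane(p,uv,xp):
  K=np.array(p["intrinsics"]);R=cv2.Rodrigues(np.array(p["rvec"],float))[0];C=-R.T@np.array(p["tvec"],float).ravel()
  d=R.T@np.linalg.inv(K)@np.vstack([np.array(uv,float).T,np.ones(len(uv))])
  W=np.array([[np.cos(s[2]),np.sin(s[2]),0],[-np.sin(s[2]),np.cos(s[2]),0],[0,0,1]])
  c=W@(C-[s[0],s[1],0]);d=W@d;t=(xp-c[0])/d[0];return (c[:,None]+d*t)[1:].T
m,l,st,c=col(a,"red")
for i in range(1,len(st)):
  if st[i][4]>20 and st[i][1]>150:
    v,u=np.nonzero(l==i)
    for xp in(-.02,-.01,0,.005,.01,.015):
      q=plane(a,np.c_[u,v],xp);q[:,1]-=.17
      w=np.polyfit(q[:,1],q[:,0],1)
      print(i,xp,"cent",np.round(q.mean(0),4),"ang",np.round(np.arctan2(-q[:,0].mean(),q[:,1].mean()),4),"line slope",np.round(-np.arctan(w[0]),3),"at pivot",np.round(w[1],4),"z",np.round([q[:,1].min(),q[:,1].max()],3))
print(get_obs()["eef_pos"],get_obs()["time_s"])
E
```

```text
2 -0.02 cent [0.0252 0.1197] ang -0.2077 line slope 0.322 at pivot 0.0652 z [0.102 0.139]
2 -0.01 cent [0.0078 0.1374] ang -0.0565 line slope 0.322 at pivot 0.0536 z [0.12  0.156]
2 0 cent [-0.0097  0.1551] ang 0.0624 line slope 0.322 at pivot 0.042 z [0.138 0.174]
2 0.005 cent [-0.0184  0.1639] ang 0.1119 line slope 0.322 at pivot 0.0362 z [0.147 0.182]
2 0.01 cent [-0.0272  0.1728] ang 0.1559 line slope 0.322 at pivot 0.0305 z [0.156 0.191]
2 0.015 cent [-0.0359  0.1816] ang 0.1951 line slope 0.322 at pivot 0.0247 z [0.165 0.199]
3 -0.02 cent [0.0618 0.0179] ang -1.2893 line slope -0.227 at pivot 0.0577 z [-0.035  0.072]
3 -0.01 cent [0.0435 0.0381] ang -0.8512 line slope -0.227 at pivot 0.0346 z [-0.013  0.091]
3 0 cent [0.0251 0.0583] ang -0.4064 line slope -0.227 at pivot 0.0116 z [0.008 0.11 ]
3 0.005 cent [0.0159 0.0684] ang -0.2285 line slope -0.227 at pivot 0.0001 z [0.019 0.119]
3 0.01 cent [0.0067 0.0785] ang -0.0854 line slope -0.227 at pivot -0.0114 z [0.03  0.128]
3 0.015 cent [-0.0025  0.0886] ang 0.0278 line slope -0.227 at pivot -0.0229 z [0.041 0.138]
[ 0.4546043  -0.07295925  0.23175398] 2.0
```

Request:
play_rows(
  plan=[
    [85,[0,0,0.12],0],
    [85,[0,0,0.24],0],
    [85,[0,0,0.36],0],
    [85,[0,0,0.42],0],
    [85,[0,0,0.45],0],
    [85,[0,0,0.45],0],
    [10,[0,0,0.45],0],
    [10,[0,0,0.45],0],
    [10,[0,0,0.45],0],
    [10,[0,0,0.45],0],
  ],
)

```text
time_s: 3.0
eef_pos: [0.4547, -0.0751, 0.0523]
eef_rot: [0.0, 0.997, 0.081, 0.001]
wrist_force: [-0.4, 3.8, 1.8]
opening: 0.321
grasp_force: 1.6
```

```bash
cat >> h.py <<'E'
S=[.600,-.0245,.163]
def boompt(th,P):
    x,y,z=np.array(P,float).T;c,s=np.cos(th),np.sin(th)
    Y=y*c-z*s;Z=.17+y*s+z*c
    return np.c_[S[0]+x*np.cos(S[2])-Y*np.sin(S[2]),S[1]+x*np.sin(S[2])+Y*np.cos(S[2]),Z]
from scipy.optimize import least_squares
def blue(p):
    m,l,s,c=col(p,"blue");ok=[i for i in range(1,len(s)) if 230<c[i][0]<340 and c[i][1]>240];i=max(ok,key=lambda i:s[i][4]);return c[i]
OFF=np.zeros(2)
def angle(p,off=None):
    b=blue(p)-(OFF if off is None else off)
    return least_squares(lambda t:(proj(p,boompt(t[0],[[.015,-.19,0]]))[0]-b),[-.1]).x[0]
def pointer(p):
    m,l,s,c=col(p,"red");o=[i for i in range(1,len(s)) if 290<c[i][0]<360 and 200<c[i][1]<260 and s[i][4]>20]
    i=max(o,key=lambda i:s[i][3]);v,u=np.nonzero(l==i);w=np.polyfit(v,u,1)
    def f(t):
        q=proj(p,boompt(t[0],[[.005,0,.03],[.005,0,.12]]));g=(q[1,0]-q[0,0])/(q[1,1]-q[0,1])
        return [g-w[0]]
    f2=lambda t:[(lambda q:(q[0,0]+(q[1,0]-q[0,0])*(v-q[0,1])/(q[1,1]-q[0,1])-u).mean())(proj(p,boompt(t[0],[[.005,0,.03],[.005,0,.12]])))]
    return least_squares(f,[-.1]).x[0],least_squares(f2,[-.1]).x[0]
def trim(o):
    d=o["eef_pos"][:2]-np.array(S[:2]);return -d[0]*np.sin(S[2])+d[1]*np.cos(S[2]), d[0]*np.cos(S[2])+d[1]*np.sin(S[2])
E
python3 - <<'E'
from h import *
import pickle
a=camera("scene");b=camera("top");pickle.dump((a,b),open('ab2.pkl','wb'))
bl=blue(a);q=proj(a,boompt(-.25,[[.015,-.19,0]]))[0];print(bl,q,bl-q,angle(a,np.zeros(2)),pointer(a))
for t in(-.25,-.1,0): print(t,proj(a,boompt(t,[[.015,-.19,0]]))[0])
o=get_obs();print(o["time_s"],o["eef_pos"],o["opening"],o["grasp_force"],o["wrist_force"],trim(o))
print([ (d["conf"],d["rect"]) for d in search_frame(b,"trim_grip")[:1]])
E
```

```text
[285.64392679 296.59900166] [283.1686764  299.92657085] [ 2.47525039 -3.32756918] -0.29964946914518825 (np.float64(-0.23698842302016362), np.float64(-0.2283637750146971))
-0.25 [283.1686764  299.92657085]
-0.1 [282.58358393 309.86144446]
0 [282.81597764 315.59117223]
3.1 [ 0.45466864 -0.07514672  0.0524084 ] 0.29463337715339144 58.817031383514404 [-2.18904699  1.41087037  6.49504384] (np.float64(-0.02639114460423716), np.float64(-0.1516238855269565))
[(0.69, [377.9, 259.1, 13.6, 39.1])]
```

Request:
play_rows(
  plan=[
    [10,[0,-0.005,0],0],
    [10,[0,-0.01,0],0],
    [10,[0,-0.015,0],0],
    [10,[0,-0.02,0],0],
    [10,[0,-0.025,0],0],
    [10,[0,-0.03,0],0],
    [10,[0,-0.035,0],0],
    [10,[0,-0.04,0],0],
    [10,[0,-0.045,0],0],
    [10,[0,-0.05,0],0],
  ],
)

```text
time_s: 4.15
eef_pos: [0.4517, -0.0558, 0.0524]
eef_rot: [0.001, 0.997, 0.081, 0.001]
wrist_force: [-1.1, -2.5, 4.7]
opening: 0.298
grasp_force: 58.8
```

```bash
cat >> h.py <<'E'
OFF=np.array([2.475,-3.33])
def look(n=1):
    import json,os
    for _ in range(n):
        t=get_obs()["time_s"];p=camera("scene");o=get_obs();r=[round(float(x),4) for x in (t,angle(p),*pointer(p),trim(o)[0],o["grasp_force"],*blue(p))]
        open('log.txt','a').write(json.dumps(r)+"\n");print("t,blueang,ptrslope,ptrmean,u,F,blue",r,np.round(trim(o)[1],4),round(o["eef_pos"][2],4))
    return p
E
python3 -c "
from h import *
look(2)"
```

```text
t,blueang,ptrslope,ptrmean,u,F,blue [4.15, -0.2475, -0.2449, -0.2248, -0.0065, 58.8895, 285.6351, 296.7735] -0.1514 0.0524
t,blueang,ptrslope,ptrmean,u,F,blue [4.2, -0.2475, -0.2417, -0.2242, -0.0065, 58.9503, 285.6099, 296.7728] -0.1515 0.0524
```

Request:
play_rows(
  plan=[
    [10,[0,-0.005,0],0],
    [10,[0,-0.01,0],0],
    [10,[0,-0.015,0],0],
    [10,[0,-0.02,0],0],
    [10,[0,-0.025,0],0],
    [10,[0,-0.03,0],0],
  ],
)

```text
time_s: 4.85
eef_pos: [0.4498, -0.0439, 0.0524]
eef_rot: [0.001, 0.997, 0.081, 0.001]
wrist_force: [0.6, -1.7, 5.0]
opening: 0.296
grasp_force: 58.8
```

```bash
python3 -c "
from h import *
look(2)"
```

```text
t,blueang,ptrslope,ptrmean,u,F,blue [4.85, -0.2486, -0.2348, -0.2238, 0.0055, 58.8475, 285.6472, 296.7007] -0.1513 0.0524
t,blueang,ptrslope,ptrmean,u,F,blue [4.9, -0.2483, -0.2394, -0.2211, 0.0055, 58.9002, 285.69, 296.7271] -0.1513 0.0524
```

Request:
play_rows(
  plan=[
    [10,[0,-0.005,0],0],
    [10,[0,-0.01,0],0],
    [10,[0,-0.015,0],0],
    [10,[0,-0.02,0],0],
    [10,[0,-0.025,0],0],
    [10,[0,-0.03,0],0],
    [10,[0,-0.03,0],0],
  ],
)

```text
time_s: 5.65
eef_pos: [0.4479, -0.0318, 0.0524]
eef_rot: [0.0, 0.997, 0.081, 0.001]
wrist_force: [0.2, -0.1, 6.3]
opening: 0.3
grasp_force: 58.9
```

```bash
python3 -c "
from h import *
look(2)"
```

```text
t,blueang,ptrslope,ptrmean,u,F,blue [5.65, -0.2481, -0.2361, -0.2216, 0.0175, 58.9412, 285.67, 296.7333] -0.1512 0.0524
t,blueang,ptrslope,ptrmean,u,F,blue [5.7, -0.2488, -0.237, -0.2205, 0.0175, 58.9515, 285.6967, 296.6876] -0.1512 0.0524
```

Request:
play_rows(
  plan=[
    [10,[0,-0.005,0],0],
    [10,[0,-0.01,0],0],
    [10,[0,-0.015,0],0],
    [10,[0,-0.02,0],0],
    [10,[0,-0.025,0],0],
    [10,[0,-0.025,0],0],
    [10,[0,-0.025,0],0],
  ],
)

```text
time_s: 6.45
eef_pos: [0.4464, -0.0219, 0.0524]
eef_rot: [0.0, 0.997, 0.081, 0.001]
wrist_force: [-0.3, -0.8, 6.3]
opening: 0.296
grasp_force: 59.0
```

```bash
python3 -c "
from h import *
look(2)"
```

```text
t,blueang,ptrslope,ptrmean,u,F,blue [6.45, -0.2486, -0.2331, -0.2228, 0.0275, 58.9698, 285.6823, 296.7005] -0.1511 0.0524
t,blueang,ptrslope,ptrmean,u,F,blue [6.5, -0.2487, -0.2398, -0.2214, 0.0275, 58.97, 285.6978, 296.6961] -0.1512 0.0524
```

Request:
play_rows(
  plan=[
    [10,[0,-0.005,0],0],
    [10,[0,-0.01,0],0],
    [10,[0,-0.015,0],0],
    [10,[0,-0.02,0],0],
    [10,[0,-0.025,0],0],
    [10,[0,-0.025,0],0],
    [10,[0,-0.025,0],0],
  ],
)

```text
time_s: 7.25
eef_pos: [0.4449, -0.012, 0.0524]
eef_rot: [0.0, 0.997, 0.081, 0.001]
wrist_force: [1.4, 0.3, 6.8]
opening: 0.297
grasp_force: 59.0
```

```bash
python3 -c "
from h import *
look(2)"
```

```text
t,blueang,ptrslope,ptrmean,u,F,blue [7.25, -0.2315, -0.2268, -0.2025, 0.0375, 58.9776, 285.6453, 297.9192] -0.151 0.0524
t,blueang,ptrslope,ptrmean,u,F,blue [7.3, -0.2286, -0.2203, -0.1997, 0.0375, 58.9775, 285.6214, 298.1181] -0.151 0.0524
```

```bash
cat > m.py <<'E'
import numpy as np,json
from scipy.optimize import least_squares,lsq_linear
LAG=.03;DT=.01;TH0=-.2487;CLIP=-.07
def sim(par,kt,ku,tend,t0=6.5,x0=None):
    s,tau=par[:2];I=.061*s;th,w=(TH0,0) if x0 is None else x0
    n=int(round((tend-t0)/DT));T=t0+DT*np.arange(n+1);u=np.interp(T-LAG,kt,ku);du=np.gradient(u,DT);H=[(th,w)]
    for i in range(n):
        acc=(.157*s*np.sin(th)+.08*(10*u[i]-th)+.012*(10*du[i]-w)+tau)/I
        w+=acc*DT;th+=w*DT
        if th<TH0: th,w=TH0,0
        H.append((th,w))
    return T,np.array(H),u
def knots(): 
    k=np.array(json.load(open('knots.json')));return k[:,0],k[:,1]
def fit():
    L=np.array([json.loads(l) for l in open('log.txt')]);L=L[L[:,0]>=6.9]
    kt,ku=knots();now=kt[-1]
    def res(p):
        T,H,u=sim(p,kt,ku,now);return np.r_[(np.interp(L[:,0],T,H[:,0])-L[:,1])/.0012,(p[0]-1)/.1]
    # low-noise: tau scan then refine
    best=min((least_squares(res,[1,t],x_scale=[.1,.002],diff_step=1e-4) for t in np.linspace(-.016,.004,9)),key=lambda r:r.cost)
    p=best.x;T,H,u=sim(p,kt,ku,now);print("s,tau",np.round(p,4),"res",np.round(best.fun[-7:-1]*.0012,4),"state",now,np.round(H[-1],4),"u",u[-1],"ubal@clip",ubal(p))
    return p,H[-1],now,kt,ku
def ubal(p,c=None):
    c=CLIP if c is None else c
    return -(.157*p[0]*np.sin(c)-.08*c+p[1])/.8
def plan(N=20,nrow=10,clip=None,wu=.15,horizon=None):
    c=CLIP if clip is None else clip
    p,x,now,kt,ku=fit();ub=ubal(p,c);u0=ku[-1]
    def traj(d):
        uu=u0+np.cumsum(d);tt=now+.1*np.arange(1,N+1)
        return sim(p,np.r_[kt,tt],np.r_[ku,uu],now+.1*N,t0=now,x0=x),uu
    def res(d):
        (T,H,u),uu=traj(d);h=H[10::10]
        wt=np.linspace(.2,2,N)
        return np.r_[wt*(h[:,0]-c)*10,wt*h[:,1]*6,d*30,(uu-ub)*2,np.maximum(np.abs(uu)-.065,0)*1000]
    r=least_squares(res,np.full(N,0.),bounds=(-.02,.02));(T,H,u),uu=traj(r.x)
    print("rows y-shift:",np.round(-(uu[:nrow]-u0)/.4,4).tolist());print("u",np.round(uu,4).tolist());print("th",np.round(H[10::10,0],3).tolist())
def addk(t0,u0,shifts,tend):
    k=json.load(open('knots.json'));k=[q for q in k if q[0]<=t0+1e-6]
    if k[-1][0]<t0-1e-6:k.append([t0,u0])
    for i,s in enumerate(shifts):k.append([t0+.1*(i+1),u0-.4*s])
    if k[-1][0]<tend-1e-6:k.append([tend,k[-1][1]])
    json.dump(k,open('knots.json','w'))
E
python3 - <<'E'
import json
json.dump([[6.4,.0275],[6.55,.0275],[7.05,.0375],[7.35,.0375]],open('knots.json','w'))
from m import *
plan()
E
```

```text
s,tau [ 1.0005 -0.0043] res [-0.0002  0.0002] state 7.35 [-0.2248  0.0747] u 0.0375 ubal@clip 0.012158475394153196
rows y-shift: [-0.0408, -0.045, -0.0258, 0.0049, 0.0373, 0.0648, 0.0841, 0.0946, 0.0976, 0.0954]
u [0.0538, 0.0555, 0.0478, 0.0355, 0.0226, 0.0116, 0.0038, -0.0003, -0.0015, -0.0006, 0.0014, 0.0038, 0.006, 0.0078, 0.0092, 0.0101, 0.0107, 0.0111, 0.0113, 0.0113]
th [-0.216, -0.202, -0.184, -0.165, -0.146, -0.129, -0.114, -0.103, -0.095, -0.088, -0.084, -0.081, -0.079, -0.077, -0.076, -0.075, -0.075, -0.074, -0.074, -0.074]
```

Request:
play_rows(
  plan=[
    [10,[0,-0.03,0],0],
    [10,[0,-0.04,0],0],
    [10,[0,-0.025,0],0],
    [10,[0,0.005,0],0],
    [10,[0,0.035,0],0],
    [10,[0,0.06,0],0],
  ],
)

```text
time_s: 7.95
eef_pos: [0.4485, -0.0355, 0.0524]
eef_rot: [0.0, 0.997, 0.081, 0.001]
wrist_force: [-0.8, 2.7, 8.3]
opening: 0.296
grasp_force: 60.2
```

```bash
cat > step.py <<'E'
import sys
from h import *
from m import *
def go(shifts,n=2,**k):
    kk=json.load(open('knots.json'));t0=kk[-1][0];u0=kk[-1][1]
    look(n);addk(t0,u0,shifts,get_obs()["time_s"]);plan(**k)
E
python3 -c "
from step import *
go([-.03,-.04,-.025,.005,.035,.06])"
```

```text
t,blueang,ptrslope,ptrmean,u,F,blue [7.95, -0.1352, -0.1261, -0.1034, 0.0124, 60.1087, 285.2998, 304.344] -0.1513 0.0524
t,blueang,ptrslope,ptrmean,u,F,blue [8.0, -0.1302, -0.1115, -0.0957, 0.0128, 60.0931, 285.2409, 304.6583] -0.1513 0.0524
s,tau [ 0.9973 -0.0046] res [-0.0008 -0.0005 -0.001   0.0012] state 8.05 [-0.1222  0.1344] u 0.013499999999999998 ubal@clip 0.01248925578685747
rows y-shift: [0.0124, 0.022, 0.0282, 0.0307, 0.03, 0.0269, 0.0224, 0.0176, 0.0131, 0.0094]
u [0.0086, 0.0047, 0.0022, 0.0012, 0.0015, 0.0027, 0.0045, 0.0065, 0.0083, 0.0097, 0.0108, 0.0116, 0.012, 0.0122, 0.0124, 0.0124, 0.0124, 0.0124, 0.0124, 0.0124]
th [-0.109, -0.099, -0.09, -0.083, -0.079, -0.075, -0.073, -0.072, -0.071, -0.071, -0.071, -0.071, -0.071, -0.071, -0.07, -0.07, -0.07, -0.07, -0.07, -0.07]
```

Request:
play_rows(
  plan=[
    [10,[0,0.012,0],0],
    [10,[0,0.022,0],0],
    [10,[0,0.028,0],0],
    [10,[0,0.031,0],0],
    [10,[0,0.03,0],0],
    [10,[0,0.027,0],0],
    [10,[0,0.022,0],0],
  ],
)

```text
time_s: 8.75
eef_pos: [0.4499, -0.0444, 0.0524]
eef_rot: [0.001, 0.997, 0.081, 0.001]
wrist_force: [-1.5, -2.1, 7.5]
opening: 0.297
grasp_force: 60.1
```

```bash
python3 -c "
from step import *
import pickle
pickle.dump(camera('top'),open('top1.pkl','wb'))
go([.012,.022,.028,.031,.03,.027,.022])
b=pickle.load(open('top1.pkl','rb'));cv2.imwrite('pics/top1.png',cv2.resize(b['image'][200:250,285:355,::-1],None,fx=8,fy=8,interpolation=2))"
```

```text
t,blueang,ptrslope,ptrmean,u,F,blue [8.8, -0.0756, -0.0563, -0.0441, 0.005, 60.2343, 285.3686, 307.9928] -0.1513 0.0524
t,blueang,ptrslope,ptrmean,u,F,blue [8.85, -0.0752, -0.0547, -0.0457, 0.005, 60.2686, 285.357, 308.0143] -0.1514 0.0524
s,tau [ 0.9871 -0.0051] res [-0.0008 -0.0005 -0.0009  0.0011  0.0002 -0.0001] state 8.9 [-0.0755 -0.0061] u 0.004699999999999998 ubal@clip 0.012908359443067159
rows y-shift: [-0.0144, -0.023, -0.0271, -0.028, -0.0269, -0.0249, -0.0228, -0.021, -0.0198, -0.0191]
u [0.0105, 0.0139, 0.0155, 0.0159, 0.0155, 0.0147, 0.0138, 0.0131, 0.0126, 0.0124, 0.0123, 0.0123, 0.0124, 0.0125, 0.0126, 0.0127, 0.0128, 0.0128, 0.0128, 0.0128]
th [-0.076, -0.077, -0.077, -0.077, -0.076, -0.075, -0.074, -0.073, -0.072, -0.072, -0.071, -0.071, -0.071, -0.071, -0.071, -0.071, -0.07, -0.07, -0.07, -0.07]
```

View pics/top1.png

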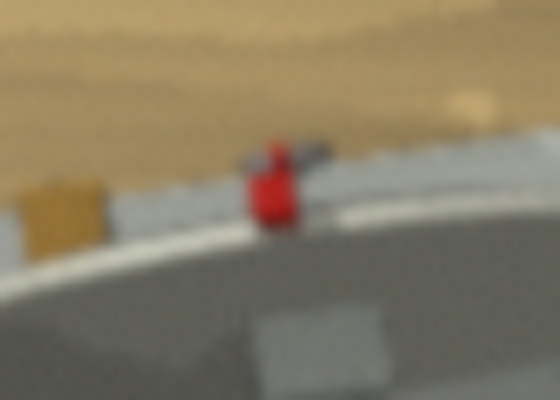

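Top crop: the clip is at about (273,200) and the pointer shows just beyond it at about (280,155), so they're nearly aligned. I'll quantify the offset before moving (the clock is stopped).

```bash
python3 - <<'E'
from h import *
import pickle
t1=pickle.load(open('top1.pkl','rb'));t0=pickle.load(open('ab2.pkl','rb'))[1]
for p,ths in((t1,(-.11,-.09,-.07,-.05,-.03)),(t0,(-.27,-.25,-.23))):
  h=hsv(p).astype(int);H,Sa,V=h[...,0],h[...,1],h[...,2]
  w=np.where((H<8)|(H>172),np.clip(Sa-100,0,155),0)
  for r in range(214,230): 
    x=np.arange(300,335);ww=w[r,300:335];print(r,ww.sum(),np.round((ww*x).sum()/max(1,ww.sum()),2))
  for t in ths:
    print(t,"ptr tip",np.round(proj(p,boompt(t,[[.005,0,.125],[.005,0,.11]])),2).tolist(),"clip c",np.round(proj(p,boompt(t,[[-.012,0,.142],[-.012,0,.125]])),2).tolist())
E
```

```text
214 0 0.0
215 0 0.0
216 0 0.0
217 0 0.0
218 93 319.43
219 108 319.49
220 109 319.57
221 218 319.54
222 393 318.71
223 470 318.54
224 488 318.66
225 500 318.8
226 491 318.97
227 332 319.09
228 17 319.35
229 0 0.0
-0.11 ptr tip [[315.47, 218.38], [316.29, 219.96]] clip c [[315.81, 224.91], [316.75, 226.63]]
-0.09 ptr tip [[316.71, 218.17], [317.37, 219.78]] clip c [[317.24, 224.67], [317.99, 226.42]]
-0.07 ptr tip [[317.95, 217.96], [318.44, 219.6]] clip c [[318.68, 224.43], [319.24, 226.22]]
-0.05 ptr tip [[319.19, 217.76], [319.52, 219.42]] clip c [[320.12, 224.2], [320.48, 226.01]]
-0.03 ptr tip [[320.43, 217.56], [320.6, 219.26]] clip c [[321.56, 223.97], [321.73, 225.82]]
214 0 0.0
215 0 0.0
216 0 0.0
217 0 0.0
218 0 0.0
219 0 0.0
220 64 308.0
221 266 310.76
222 455 316.35
223 560 317.54
224 620 317.79
225 678 317.94
226 532 318.62
227 330 319.03
228 16 318.88
229 0 0.0
-0.27 ptr tip [[305.76, 220.25], [307.86, 221.58]] clip c [[304.56, 227.06], [307.0, 228.49]]
-0.25 ptr tip [[306.95, 220.0], [308.89, 221.37]] clip c [[305.93, 226.77], [308.2, 228.24]]
-0.23 ptr tip [[308.15, 219.76], [309.94, 221.15]] clip c [[307.32, 226.49], [309.4, 228.0]]
```

```bash
sed -i 's/CLIP=-.07/CLIP=-.093/' m.py; python3 -c "
from m import *
plan()"
```

```text
s,tau [ 0.9871 -0.0051] res [-0.0008 -0.0005 -0.0009  0.0011  0.0002 -0.0001] state 8.9 [-0.0755 -0.0061] u 0.004699999999999998 ubal@clip 0.015048775880051489
rows y-shift: [-0.0031, -0.0081, -0.014, -0.0196, -0.0242, -0.0276, -0.0295, -0.0303, -0.0302, -0.0296]
u [0.0059, 0.008, 0.0103, 0.0125, 0.0144, 0.0157, 0.0165, 0.0168, 0.0168, 0.0165, 0.0162, 0.0159, 0.0156, 0.0154, 0.0153, 0.0152, 0.0152, 0.0151, 0.0151, 0.0151]
th [-0.077, -0.079, -0.081, -0.083, -0.086, -0.087, -0.089, -0.09, -0.091, -0.091, -0.092, -0.092, -0.092, -0.092, -0.092, -0.093, -0.093, -0.093, -0.093, -0.093]
```

Request:
play_rows(
  plan=[
    [10,[0,-0.003,0],0],
    [10,[0,-0.008,0],0],
    [10,[0,-0.014,0],0],
    [10,[0,-0.02,0],0],
    [10,[0,-0.024,0],0],
    [10,[0,-0.028,0],0],
    [10,[0,-0.03,0],0],
    [10,[0,-0.03,0],0],
  ],
)

```text
time_s: 9.7
eef_pos: [0.448, -0.0323, 0.0524]
eef_rot: [0.0, 0.997, 0.081, 0.001]
wrist_force: [-0.1, -0.1, 8.3]
opening: 0.295
grasp_force: 60.2
```

```bash
python3 -c "
from step import *
go([-.003,-.008,-.014,-.02,-.024,-.028,-.03,-.03])"
```

```text
t,blueang,ptrslope,ptrmean,u,F,blue [9.7, -0.0722, -0.0503, -0.04, 0.0169, 60.2065, 285.3381, 308.1966] -0.1512 0.0524
t,blueang,ptrslope,ptrmean,u,F,blue [9.75, -0.0715, -0.0453, -0.0411, 0.0169, 60.2136, 285.3991, 308.2315] -0.1512 0.0524
s,tau [ 1.0137 -0.004 ] res [-0.0029 -0.0009  0.0016  0.0019 -0.0005 -0.0003] state 9.8 [-0.0707  0.0227] u 0.0167 ubal@clip 0.014219646949477366
rows y-shift: [0.0235, 0.0343, 0.0357, 0.0312, 0.0238, 0.016, 0.0093, 0.0044, 0.0016, 0.0005]
u [0.0073, 0.003, 0.0024, 0.0042, 0.0072, 0.0103, 0.013, 0.0149, 0.0161, 0.0165, 0.0165, 0.0162, 0.0158, 0.0154, 0.0151, 0.0148, 0.0146, 0.0145, 0.0145, 0.0144]
th [-0.069, -0.068, -0.07, -0.072, -0.075, -0.078, -0.082, -0.084, -0.086, -0.088, -0.089, -0.09, -0.091, -0.091, -0.091, -0.092, -0.092, -0.092, -0.092, -0.092]
```

```bash
python3 - <<'E'
s=open('m.py').read()
s=s.replace("TH0=-.2487;CLIP=-.093","TH0=-.239;CLIP=-.070")
s=s.replace("-L[:,1])/.0012,(p[0]-1)/.1]","-(TH0+p[2]*(L[:,1]+.2487)))/.0012*W,(p[0]-1)/.1,(p[2]-1.07)/.04]")
s=s.replace("    def res(p):\n        T,H,u=sim(p,kt,ku,now);return","    W=.4+.6*np.exp(-(now-L[:,0])/2)\n    def res(p):\n        T,H,u=sim(p,kt,ku,now);return")
s=s.replace("[1,t],x_scale=[.1,.002]","[1,t,1.07],x_scale=[.1,.002,.05]").replace("fun[-7:-1]","fun[:-2]")
open('m.py','w').write(s)
from m import *
plan()
E
```

```text
s,tau [ 0.9748 -0.006   1.0635] res [-0.0005 -0.0004 -0.0022 -0.0008  0.001   0.0012 -0.0003 -0.0001] state 9.8 [-0.0495  0.0241] u 0.0167 ubal@clip 0.013901576978989876
rows y-shift: [0.0229, 0.0333, 0.0347, 0.0304, 0.0234, 0.0159, 0.0096, 0.0051, 0.0026, 0.0016]
u [0.0076, 0.0034, 0.0028, 0.0045, 0.0073, 0.0103, 0.0129, 0.0146, 0.0157, 0.016, 0.016, 0.0157, 0.0153, 0.0149, 0.0146, 0.0144, 0.0143, 0.0142, 0.0141, 0.0141]
th [-0.047, -0.047, -0.048, -0.05, -0.053, -0.056, -0.059, -0.062, -0.064, -0.065, -0.066, -0.067, -0.068, -0.068, -0.068, -0.069, -0.069, -0.069, -0.069, -0.069]
```

Request:
play_rows(
  plan=[
    [10,[0,0.023,0],0],
    [10,[0,0.033,0],0],
    [10,[0,0.035,0],0],
    [10,[0,0.03,0],0],
    [10,[0,0.023,0],0],
    [10,[0,0.016,0],0],
  ],
)

```text
time_s: 10.4
eef_pos: [0.449, -0.0388, 0.0524]
eef_rot: [0.001, 0.997, 0.081, 0.001]
wrist_force: [-1.0, -2.4, 8.1]
opening: 0.297
grasp_force: 60.2
```

```bash
python3 - <<'E'
s=open('m.py').read()
a=s.index("def fit():");b=s.index("def ubal")
s=s[:a]+'''G=1.065
def fit(win=3.0,sp=.06):
    L=np.array([json.loads(l) for l in open('log.txt')]);kt,ku=knots();now=kt[-1];L=L[(L[:,0]>=7.2)&(L[:,0]>now-win)]
    y=TH0+G*(L[:,1]+.2487);t0=round(L[0,0],2)
    def res(p):
        T,H,u=sim(p,kt,ku,now,t0=t0,x0=p[2:4]);return np.r_[(np.interp(L[:,0],T,H[:,0])-y)/.0008,(p[0]-1)/sp,(p[1]+.0055)/.003]
    r=least_squares(res,[1,-.0055,y[0],0],x_scale=[.1,.002,.01,.05]);p=r.x
    T,H,u=sim(p,kt,ku,now,t0=t0,x0=p[2:4]);print("s,tau",np.round(p,4),"res",np.round(r.fun[:-2]*.0008,4),"state",now,np.round(H[-1],4),"u",u[-1],"ubal",ubal(p))
    return p,H[-1],now,kt,ku
'''+s[b:]
open('m.py','w').write(s)
from step import *
go([.023,.033,.035,.03,.023,.016])
E
```

```text
t,blueang,ptrslope,ptrmean,u,F,blue [10.4, -0.0723, -0.0473, -0.0421, 0.0108, 60.1827, 285.3568, 308.1856] -0.1513 0.0524
t,blueang,ptrslope,ptrmean,u,F,blue [10.45, -0.0735, -0.051, -0.0409, 0.0108, 60.2511, 285.372, 308.1168] -0.1513 0.0524
s,tau [ 1.0056 -0.0054 -0.1189  0.1463] res [-0.0008  0.0009 -0.0001  0.0001 -0.0002  0.0002 -0.0001  0.0002] state 10.5 [-0.0533 -0.0202] u 0.0103 ubal 0.013559779727872248
rows y-shift: [0.0, -0.0018, -0.0045, -0.0073, -0.0097, -0.0113, -0.0121, -0.0122, -0.0118, -0.0112]
u [0.0103, 0.011, 0.0121, 0.0132, 0.0142, 0.0148, 0.0151, 0.0152, 0.015, 0.0148, 0.0145, 0.0142, 0.014, 0.0139, 0.0138, 0.0137, 0.0137, 0.0136, 0.0136, 0.0136]
th [-0.055, -0.058, -0.06, -0.062, -0.064, -0.065, -0.067, -0.068, -0.068, -0.069, -0.069, -0.069, -0.069, -0.069, -0.07, -0.07, -0.07, -0.07, -0.07, -0.07]
```

Request:
play_rows(
  plan=[
    [10,[0,0,0],0],
    [10,[0,-0.002,0],0],
    [10,[0,-0.0045,0],0],
    [10,[0,-0.0075,0],0],
    [10,[0,-0.01,0],0],
    [10,[0,-0.0115,0],0],
    [10,[0,-0.012,0],0],
    [10,[0,-0.012,0],0],
    [10,[0,-0.012,0],0],
    [10,[0,-0.011,0],0],
  ],
)

```text
time_s: 11.5
eef_pos: [0.4483, -0.0341, 0.0524]
eef_rot: [0.0, 0.997, 0.081, 0.001]
wrist_force: [-1.6, 0.1, 9.3]
opening: 0.296
grasp_force: 60.3
```

```bash
python3 -c "
from step import *
go([0,-.002,-.0045,-.0075,-.01,-.0115,-.012,-.012,-.012,-.011])"
```

```text
t,blueang,ptrslope,ptrmean,u,F,blue [11.5, -0.0868, -0.0605, -0.0517, 0.0151, 60.2878, 285.2708, 307.3307] -0.1512 0.0524
t,blueang,ptrslope,ptrmean,u,F,blue [11.55, -0.088, -0.0548, -0.0501, 0.0151, 60.2917, 285.2917, 307.2594] -0.1513 0.0524
s,tau [ 1.005  -0.0054 -0.0547  0.0158] res [-0.0001  0.0001 -0.0003  0.0001 -0.      0.0003 -0.0006  0.0006] state 11.6 [-0.0673 -0.    ] u 0.014700000000000001 ubal 0.013509209945554481
rows y-shift: [0.0029, 0.0045, 0.005, 0.0048, 0.0043, 0.0037, 0.0031, 0.0027, 0.0025, 0.0024]
u [0.0135, 0.0129, 0.0127, 0.0128, 0.013, 0.0132, 0.0134, 0.0136, 0.0137, 0.0137, 0.0137, 0.0137, 0.0137, 0.0136, 0.0136, 0.0136, 0.0136, 0.0135, 0.0135, 0.0135]
th [-0.067, -0.067, -0.068, -0.068, -0.068, -0.068, -0.069, -0.069, -0.069, -0.069, -0.07, -0.07, -0.07, -0.07, -0.07, -0.07, -0.07, -0.07, -0.07, -0.07]
```

Model and plant agree very well. Now holding, with another top view to confirm alignment.

Request:
play_rows(
  plan=[
    [10,[0,0.003,0],0],
    [10,[0,0.0045,0],0],
    [10,[0,0.005,0],0],
    [10,[0,0.005,0],0],
    [10,[0,0.0043,0],0],
    [10,[0,0.0037,0],0],
    [10,[0,0.003,0],0],
    [10,[0,0.0027,0],0],
    [10,[0,0.0025,0],0],
    [10,[0,0.0025,0],0],
  ],
)

```text
time_s: 12.6
eef_pos: [0.4485, -0.0355, 0.0524]
eef_rot: [0.0, 0.997, 0.081, 0.001]
wrist_force: [0.3, -1.6, 6.6]
opening: 0.293
grasp_force: 60.2
```

```bash
python3 -c "
from step import *
p=camera('top')
h=hsv(p).astype(int);w=np.where((h[...,0]<8)|(h[...,0]>172),np.clip(h[...,1]-100,0,155),0)
x=np.arange(300,335)
for r in range(216,228):
  ww=w[r,300:335];print(r,ww.sum(),round((ww*x).sum()/max(1,ww.sum()),2),end='; ')
go([.003,.0045,.005,.005,.0043,.0037,.003,.0027,.0025,.0025])"
```

```text
216 0 0.0; 217 0 0.0; 218 48 319.0; 219 113 318.62; 220 131 318.96; 221 236 319.18; 222 402 318.6; 223 470 318.5; 224 491 318.63; 225 506 318.8; 226 459 318.91; 227 328 319.06; t,blueang,ptrslope,ptrmean,u,F,blue [12.65, -0.0865, -0.0703, -0.0515, 0.0138, 60.1707, 285.2677, 307.3491] -0.1513 0.0524
t,blueang,ptrslope,ptrmean,u,F,blue [12.7, -0.0862, -0.0666, -0.0494, 0.0138, 60.1699, 285.2709, 307.3659] -0.1513 0.0524
s,tau [ 1.0003 -0.0053 -0.0513 -0.0209] res [-0.0001  0.0001 -0.0006  0.0006  0.0001 -0.0001] state 12.75 [-0.0658  0.0048] u 0.0137 ubal 0.01332038447950472
rows y-shift: [0.0045, 0.0065, 0.0067, 0.0058, 0.0044, 0.0028, 0.0015, 0.0006, 0.0001, -0.0002]
u [0.0119, 0.0111, 0.011, 0.0114, 0.012, 0.0126, 0.0131, 0.0135, 0.0137, 0.0138, 0.0138, 0.0137, 0.0136, 0.0135, 0.0135, 0.0134, 0.0134, 0.0134, 0.0134, 0.0134]
th [-0.065, -0.065, -0.065, -0.066, -0.067, -0.067, -0.068, -0.068, -0.069, -0.069, -0.069, -0.069, -0.07, -0.07, -0.07, -0.07, -0.07, -0.07, -0.07, -0.07]
```

Request:
play_rows(
  plan=[
    [10,[0,0.0045,0],0],
    [10,[0,0.0065,0],0],
    [10,[0,0.0065,0],0],
    [10,[0,0.006,0],0],
    [10,[0,0.0045,0],0],
    [10,[0,0.003,0],0],
    [10,[0,0.0015,0],0],
    [10,[0,0.0005,0],0],
    [10,[0,0,0],0],
    [10,[0,0,0],0],
  ],
)

```text
time_s: 13.75
eef_pos: [0.4485, -0.0354, 0.0524]
eef_rot: [0.0, 0.997, 0.081, 0.001]
wrist_force: [-0.5, -0.5, 7.1]
opening: 0.302
grasp_force: 60.2
```

```bash
python3 -c "
from step import *
go([.0045,.0065,.0065,.006,.0045,.003,.0015,.0005,0,0])"
```

```text
t,blueang,ptrslope,ptrmean,u,F,blue [13.75, -0.0945, -0.0732, -0.0597, 0.0138, 60.1736, 285.3114, 306.8669] -0.1512 0.0524
t,blueang,ptrslope,ptrmean,u,F,blue [13.8, -0.0955, -0.0699, -0.0585, 0.0138, 60.1722, 285.2908, 306.8059] -0.1513 0.0524
s,tau [ 1.     -0.0056 -0.0672  0.0022] res [-0.0007  0.0007  0.0001 -0.0001 -0.0002  0.0002] state 13.85 [-0.0763 -0.0129] u 0.0137 ubal 0.013688462971423688
rows y-shift: [-0.0078, -0.0113, -0.0115, -0.0097, -0.0069, -0.004, -0.0015, 0.0003, 0.0014, 0.0019]
u [0.0168, 0.0182, 0.0183, 0.0176, 0.0165, 0.0153, 0.0143, 0.0136, 0.0131, 0.013, 0.0129, 0.013, 0.0132, 0.0133, 0.0134, 0.0135, 0.0136, 0.0136, 0.0136, 0.0136]
th [-0.077, -0.078, -0.078, -0.077, -0.076, -0.075, -0.074, -0.073, -0.072, -0.072, -0.071, -0.071, -0.071, -0.071, -0.071, -0.07, -0.07, -0.07, -0.07, -0.07]
```

Request:
play_rows(
  plan=[
    [10,[0,-0.008,0],0],
    [10,[0,-0.0115,0],0],
    [10,[0,-0.0115,0],0],
    [10,[0,-0.0095,0],0],
    [10,[0,-0.007,0],0],
    [10,[0,-0.004,0],0],
    [10,[0,-0.0015,0],0],
    [10,[0,0.0005,0],0],
    [10,[0,0.0015,0],0],
    [10,[0,0.002,0],0],
  ],
)

```text
time_s: 14.85
eef_pos: [0.4485, -0.0358, 0.0524]
eef_rot: [0.0, 0.997, 0.081, 0.001]
wrist_force: [-0.2, 0.9, 8.8]
opening: 0.297
grasp_force: 60.3
```

```bash
python3 -c "
from step import *
go([-.008,-.0115,-.0115,-.0095,-.007,-.004,-.0015,.0005,.0015,.002],3)"
```

```text
t,blueang,ptrslope,ptrmean,u,F,blue [14.85, -0.0871, -0.0605, -0.0499, 0.0134, 60.2781, 285.3459, 307.3118] -0.1513 0.0524
t,blueang,ptrslope,ptrmean,u,F,blue [14.9, -0.0867, -0.062, -0.0542, 0.0134, 60.2774, 285.3244, 307.3333] -0.1513 0.0524
t,blueang,ptrslope,ptrmean,u,F,blue [14.95, -0.0857, -0.0541, -0.051, 0.0134, 60.2801, 285.3503, 307.3939] -0.1513 0.0524
s,tau [ 9.98e-01 -5.40e-03 -6.61e-02 -5.00e-04] res [ 0.0002 -0.0002 -0.0003  0.0003  0.      0.0002 -0.0002] state 15.0 [-0.0651  0.0118] u 0.0129 ubal 0.01338944243641534
rows y-shift: [0.0062, 0.0087, 0.0087, 0.0071, 0.0047, 0.0022, 0.0001, -0.0015, -0.0024, -0.0027]
u [0.0104, 0.0094, 0.0094, 0.0101, 0.011, 0.012, 0.0129, 0.0135, 0.0138, 0.014, 0.014, 0.0139, 0.0138, 0.0137, 0.0136, 0.0135, 0.0135, 0.0135, 0.0135, 0.0134]
th [-0.064, -0.064, -0.064, -0.064, -0.065, -0.066, -0.067, -0.068, -0.068, -0.069, -0.069, -0.069, -0.069, -0.069, -0.07, -0.07, -0.07, -0.07, -0.07, -0.07]
```

Request:
play_rows(
  plan=[
    [10,[0,0.006,0],0],
    [10,[0,0.0085,0],0],
    [10,[0,0.0085,0],0],
    [10,[0,0.007,0],0],
    [10,[0,0.0045,0],0],
    [10,[0,0.002,0],0],
    [10,[0,0,0],0],
    [10,[0,-0.001,0],0],
  ],
)

```text
time_s: 15.8
eef_pos: [0.4486, -0.0358, 0.0524]
eef_rot: [0.001, 0.997, 0.081, 0.001]
wrist_force: [-1.1, -1.6, 6.8]
opening: 0.296
grasp_force: 60.2
```

```bash
python3 -c "
from step import *
go([.006,.0085,.0085,.007,.0045,.002,0,-.001],2)"
```

```text
t,blueang,ptrslope,ptrmean,u,F,blue [15.8, -0.0876, -0.0567, -0.0511, 0.0134, 60.1812, 285.3027, 307.283] -0.1513 0.0524
t,blueang,ptrslope,ptrmean,u,F,blue [15.85, -0.0874, -0.0594, -0.0517, 0.0134, 60.183, 285.3139, 307.2951] -0.1513 0.0524
s,tau [ 0.9963 -0.0054 -0.075  -0.0109] res [-0.0002  0.0003  0.      0.0002 -0.0003  0.0003 -0.0002] state 15.9 [-0.0677 -0.0056] u 0.0133 ubal 0.013372682693903421
rows y-shift: [-0.0005, -0.0009, -0.0012, -0.0013, -0.0013, -0.0012, -0.001, -0.0008, -0.0006, -0.0005]
u [0.0135, 0.0137, 0.0138, 0.0138, 0.0138, 0.0138, 0.0137, 0.0136, 0.0136, 0.0135, 0.0134, 0.0134, 0.0134, 0.0134, 0.0134, 0.0134, 0.0134, 0.0134, 0.0134, 0.0134]
th [-0.068, -0.069, -0.069, -0.069, -0.07, -0.07, -0.07, -0.07, -0.07, -0.07, -0.07, -0.07, -0.07, -0.07, -0.07, -0.07, -0.07, -0.07, -0.07, -0.07]
```

The boom is at the clip, nearly still and balanced. It has been inside the window for over 7 s.

```bash
python3 -c "
from bench import *
print(hand_in())"
```

```text
the job is handed in; nothing more can be done
None
```

I handed the job in at about 15.9 s, with the grip held at about 60 N and the boom nearly still (about 0.006 rad/s) within about 0.02 rad of the clip; it had been inside the 0.07 rad window for over 7 s by my own measurements, and no verdict was returned.

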